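# Free a travel mirror panel by compressing its spring bar with a fork tool

### The arm

A 7-joint arm with a two-finger parallel gripper is mounted at the origin on the work surface. World frame = base frame: x ahead of the robot, y to its left, z up, the work surface at z = 0. Lengths are in m, angles in rad, forces in N, time in s.
With the tool pointing down it reaches from about 0.4 to 0.85 m from the base axis. Payload 10.4 kg.
Tool frame: the origin (TCP) lies midway between the tips of the shut fingers; the grasp point (between the pads) lies 19 mm behind it (grip_point_offset is the distance from the TCP to the grasp point, in m); y points along the fingers, z is the direction in which the jaws open and shut, and the axes are right-handed (so a half turn about y gives the same grasp; the last joint's range is limited). The gripper opens to 85 mm and grips with 20 to 120 N. Pads are 22 mm wide; open, the fingers measure 114 mm over their backs; the gripper's body (76 mm by 85 mm) begins 54 mm behind the grasp point. The pads swing forward as they close: fully open they stand 13 mm farther back than shut.
Start: joints at [1.198, 0.332, -0.065, 1.46, 0.022, 1.35, -0.088], TCP at [0.214, -0.587, 0.231] pointing down, gripper open.
Joint ranges: [-2.6, 2.6], [-0.5, 2.12], [-1.47, 1.34], [0.16, 2.42], [-1.27, 4.41], [0.06, 2.06], [-2.6, 2.6]. Speed limits (rad/s): [2.22, 2.22, 2.79, 2.79, 3.14, 3.14, 3.14].

### API

Orientations are given as a unit quaternion [x, y, z, w].
In Python, from workcell import * gives the robot as it stands.
- The arm moves only by the tool send_rows, never from a script. Its argument "motion" is a list of rows, each a list of 7 numbers: the opening in per cent of the stroke, from 0 (shut) to 100 (fully open), then the shift along the tool's x, y, z in m, then the turn, a rotation vector about the tool's x, y, z in rad. In form: [[claw, tx, ty, tz, ax, ay, az], ...]. A call has 1 to 10 rows; each row is the pose to reach, as a shift and turn from the pose commanded when the call began, along the tool's axes at that moment; what a row does not reach only later rows make up. A row lasts 1/12 s, in which the tool goes at most 41.7 mm and 7.16 degrees, less where a joint would pass 70% of its speed; a pose out of reach is approached as far as the arm can. A call with a gripper value outside its range is refused whole. The fingers move at their own pace and stop on an object; "squeeze" is the grip in N (left out, the last holds). Time passes only in rows, so rows that repeat a pose let the fingers close. It gives the time, the measured TCP pose, the force and the opening at its end, in the units of the state.
- get_obs(): the state, without advancing time (a new reading comes with each control period).
- camera(name): name is "side" or "top"; returns a dict with "pixels" (420x560x3 uint8, red, green, blue), "range_z" (420x560 float32, m along the optical axis (not along the pixel's ray), 0 where there is no reading), "fovy" (degrees; the focal length in pixels is half the picture's height over the tangent of half this angle, whatever the lens; pixels are square), "cx", "cy" (the principal point, pixels), "view" (4x4, takes a point from world to camera coordinates). Camera axes: x right, y down, z forward; pixel columns grow to the right and rows downward; lengths in m; the calibration is good to about 2 mm. A picture is of the moment at which its call begins.
- hand_in(): hands the job in, once; it reports no verdict.
The state is a dict: "clock": time; "joint_pos": joint angles; "joint_velocities": joint speeds; "tau": joint torques, N m; "position": TCP position; "ee_rot": TCP orientation; "ft_force": force on the tool from outside, world axes, zero at the start; "torque": the same for the moment, N m; "grip_width": opening from 0.0 (shut) to 1.0 (fully open).
Only numpy, scipy, OpenCV 4.12 (cv2) and the standard library are available. Lean on these libraries where they do the work, as an engineer would, in place of code of your own. Each camera call takes 0.05 s, during which the arm holds its last target.

### The job

Take the orange-handled fork tool from its wooden holder, lower its two prongs astride the travel mirror's spring bar just inside the brass collar, and push the collar gently sideways against its spring only until the mirror panel is freed and drops to the bottom ledge of its stand. Do not force the bar hard, neither down on it nor against the end of its stroke, and touch the bar and the mirror panel only with the tool. Then let the bar spring back, stand the tool upright in its holder again, fully home as it was, and leave everything else on the dresser where it is.

Things in the scene. Friction and masses are not known exactly. Their poses are not given: they have to be found in the camera images.
- stand: Fixed black easel of the travel mirror, base 130 x 140 x 10 mm, board leaning back 20 deg. Origin on the dresser under the spring bar; x the way the mirror faces, y along the bar from the panel's knuckle to the brass collar, z up. Along the bar: knuckle y -8 to 8 mm, guide lug 9.5 to 16, bare neck from 16, collar, spring, housing 54 to 68. Lug and housing rise 14 mm above its axis.
- neck (a point): Place on the axis of the bar's bare steel neck (diameter 6 mm) where the fork goes down: stand x = 0, y = 22.5, z = 128 mm; fixed to the stand. 16 mm of free space below the axis; nothing in front, behind or above.
- bar: Spring bar, 6 mm steel rod sliding along the stand's y; its tip hangs the panel. Origin on its axis, stand y = 0 when home, growing with the stroke. Brass collar on it, 20 x 5 mm: inner face anywhere from y = 29.5 to 38.5 mm; find it by touch, push it to +y. Spring: 5 N to start, then 0.4 N/mm. Panel frees at 7 to 8.6 mm; hard stop at 9.4 mm (9 N). Limits: 18 N in all, 12 N at the stop.
- panel: Mirror panel, loose, 110 x 75 x 7 mm, 60 to 130 g, black with a silvery face and a grey knuckle on its top edge. Freed, it drops 18 mm along the leaning board. Axes as the stand's; dropped, its origin is at the stand's origin; hung, 17 mm higher and 6 mm behind.
- panel_mid (a point): Centre of the mirror panel. In the stand's frame: z = 75 mm, x = 15 mm while hung on the bar; z = 58 mm, x = 21 mm once dropped on the ledge.
- fork: Fork tool, loose, 60 g, 94 mm tall, standing prongs down in its holder. Origin midway between the prong ends; z up the handle, x across the prongs, y through the thickness. Prongs: 7 mm round, ball ends, 10 mm apart (slot 14 mm deep); blade 24 x 7 mm; orange handle 26 (x) x 20 (y) mm, 34 to 94 mm up. In use its y lies along the stand's y, either way round.
- fork_grip (a point): Centre of the fork tool's orange handle, 64 mm above the prong ends: the place to grasp, across the 20 mm (y).
- fork_notch (a point): Root of the slot between the prongs, 14 mm above the prong ends, 50 mm below fork_grip.
- well (a point): Centre of the mouth of the holder's well, 40 mm above the dresser. Holder: fixed dark wooden block 70 x 44 x 40 mm on a plate 100 x 100 x 5 mm; its well is 30 mm (x) x 12 mm (y), 35 mm deep. The tool stands in it prongs down, its handle's lower end on the block's top; fork_grip is then 70 mm above the dresser.
- soap_dish: White ceramic soap dish, 85 x 120 x 27 mm with its soap, loose bystander; origin under its centre.
- cream_jar: White jar with metal lid, 56 mm wide, 50 mm tall, loose bystander; origin under its centre.
- compact: Round shut compact, 68 mm wide, 14 mm tall, loose bystander; origin under its centre.
Things that resemble listed ones, but are neither listed nor needed, are in the scene too. There is more than one size of the fork; the job needs the middle-sized.

How it is judged:
On the way, in this order (a step that is already met when the one before it is completed fails the run):
1. the fork sits astride the bar's neck, inside the collar, with the panel still hung (z of panel_mid in the frame of stand above 0.072 m and x of fork_notch in the frame of stand between -0.007 and 0.007 m and z of fork_notch in the frame of stand between 0.12 and 0.1375 m and y of fork_notch in the frame of stand between 0.016 and 0.044 m), for 0.1 s.
2. the fork presses the bar sideways off its home position (y of bar in the frame of stand above 0.0025 m and contact force between fork and bar above 3 N).
3. the panel is free and lies on the bottom ledge (z of panel_mid in the frame of stand between 0.0545 and 0.0625 m and x of panel_mid in the frame of stand between 0.016 and 0.028 m and y of panel_mid in the frame of stand between -0.004 and 0.004 m), for 0.1 s.
At the end, for the whole second after the job is handed in: The panel rests on the stand's bottom ledge (centre within 4 mm of 58 mm height and of the middle), the bar is home (within 1 mm), the fork stands at rest upright (0.12 rad) in its holder, fully home (handle centre 70 mm high within 4 mm, within 7 mm of the well's centre) (all of step 3 and linear speed of each of panel, fork below 0.02 m/s and y of bar in the frame of stand below 0.001 m and horizontal distance between fork_grip and well below 0.007 m and height (world z) of fork_grip between 0.066 and 0.074 m and angle between fork's own z axis and vertical below 0.12 rad); the robot touches nothing.
It fails at once if the bar is loaded with more than 18 N by the tool (contact force between fork and bar above 18 N).
It fails at once if the bar is forced against its end stop with more than 12 N (y of bar in the frame of stand above 0.009 m and contact force between fork and bar above 12 N).
It fails at once if the robot itself, not the tool, touches the spring bar or the mirror panel (contact force between any of the arm, the fingers and bar above 0.3 N or contact force between any of the arm, the fingers and panel above 0.3 N).
It fails at once if something else on the dresser is displaced by more than 20 mm (distance of any of soap_dish, cream_jar, compact from where it was at the start of the episode above 0.02 m).
It also fails if it takes over 61 s, if anything falls off the work surface, if the arm or the gripper's body presses on something with over 40 N, if the wrist force passes 120 N, or if a joint passes its speed limit or range.

## Working session

There is one attempt and no reset: what is moved stays moved. The work goes in short steps, Python scripts to look and compute and a tool call to move; the robot and the scene stay as the last step left them, time stands still between calls to the robot, and variables do not carry over. Pictures are saved under pics/ and viewed, and the job is handed in when it is done.

Besides the shell and the picture viewer there is one more tool, called as a command line: name --pt "numbers of a row" for each row, then --argument value for the rest. send_rows: Moves the arm, as the interface text tells. Its arguments: {"type":"object","properties":{"motion":{"type":"array"},"squeeze":{"type":"number"}},"required":["motion"]}

```bash
mkdir -p pics; ls
python3 - <<'E'
from workcell import *
import cv2,numpy as np
o=get_obs();print(o)
for n in("top","side"):
    c=camera(n);cv2.imwrite(f"pics/{n}0.png",cv2.cvtColor(c["pixels"],cv2.COLOR_RGB2BGR));print(n,c["fovy"],c["cx"],c["cy"],c["view"])
    np.savez(f"{n}0.npz",**c)
E
```

```text
pics
{'clock': 0.0, 'joint_pos': array([ 1.19840785,  0.33289829, -0.0647021 ,  1.46093378,  0.02161596,
        1.34985871, -0.08853064]), 'joint_velocities': array([ 0.00156656,  0.00169152, -0.00024513,  0.00083143, -0.0010641 ,
       -0.00048496,  0.00071139]), 'tau': array([ 5.53940008e-04, -6.25434709e+01,  4.97869507e-02, -3.91607165e+01,
        1.63831090e-02,  9.74755181e-03, -4.33237574e-05]), 'position': array([ 0.21405637, -0.58681899,  0.23050302]), 'ee_rot': array([-0.12315096,  0.69680255, -0.6958373 ,  0.12292478]), 'ft_force': array([-0.3176964 , -0.16661102, -0.77900831]), 'torque': array([-0.00200816,  0.03138393,  0.01107775]), 'grip_width': 0.9988755055323238}
top 46.96408555426388 277.4015334348101 207.96533053376268 [[-0.01751611 -0.99983119 -0.00554858  0.03772366]
 [-0.9825387   0.01824072 -0.18516203  0.56890147]
 [ 0.18523198  0.00220837 -0.98269234  1.01768599]
 [ 0.          0.          0.          1.        ]]
side 46.17934939945279 269.8106721507138 208.49284345067025 [[ 0.9954682  -0.09503089  0.00349121 -0.54512435]
 [-0.04433342 -0.49625492 -0.86704418  0.14325073]
 [ 0.08412851  0.86296013 -0.49821903  0.789736  ]
 [ 0.          0.          0.          1.        ]]
```

View pics/top0.png

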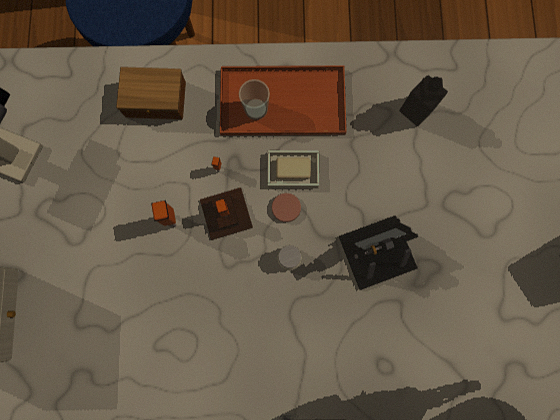

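View pics/side0.png

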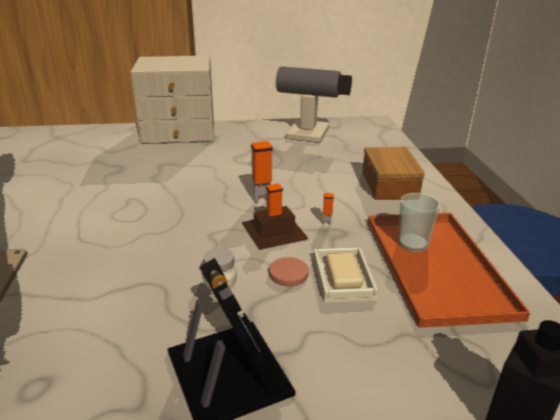

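The holder with the middle fork is at about (225,212) in the top view. The stand is at about (378,253), with the bar and brass collar near (375,250). Next I'll take crops and point clouds.

```bash
cat > h.py <<'E'
import numpy as np,cv2
def cloud(c):
    z=c["range_z"].astype(float);H,W=z.shape;f=H/2/np.tan(np.radians(float(c["fovy"]))/2)
    u,v=np.meshgrid(np.arange(W),np.arange(H))
    P=np.stack([(u-c["cx"])/f*z,(v-c["cy"])/f*z,z],-1)
    V=c["view"];R=V[:3,:3];t=V[:3,3]
    X=(P-t)@R; X[z==0]=np.nan
    return X
def proj(c,X):
    f=420/2/np.tan(np.radians(float(c["fovy"]))/2)
    p=np.asarray(X)@c["view"][:3,:3].T+c["view"][:3,3]
    return np.stack([p[...,0]/p[...,2]*f+c["cx"],p[...,1]/p[...,2]*f+c["cy"]],-1)
def crop(c,u0,v0,u1,v1,s,name):
    im=cv2.cvtColor(c["pixels"],cv2.COLOR_RGB2BGR)[v0:v1,u0:u1]
    im=np.clip(im.astype(float)*1.6,0,255).astype(np.uint8)
    cv2.imwrite(name,cv2.resize(im,None,fx=s,fy=s,interpolation=cv2.INTER_CUBIC))
E
python3 - <<'E'
from h import *
t=np.load("top0.npz");s=np.load("side0.npz")
crop(t,330,205,430,295,6,"pics/a.png");crop(s,160,250,300,420,4,"pics/b.png")
a=cv2.imread("pics/a.png");b=cv2.imread("pics/b.png")
for n,c in(("t",t),("s",s)):
    X=cloud(c);hsv=cv2.cvtColor(c["pixels"],cv2.COLOR_RGB2HSV)
    print(n,"cam",-c["view"][:3,:3].T@c["view"][:3,3])
    if n=="t": reg=(slice(180,245),slice(190,260))
    else: reg=(slice(175,250),slice(235,310))
    x=X[reg].reshape(-1,3);h=hsv[reg].reshape(-1,3);rgb=c["pixels"][reg].reshape(-1,3)
    m=(h[:,0]<12)&(h[:,1]>180)&(h[:,2]>150)
    p=x[m];print("orange",len(p),np.nanmin(p,0),np.nanmax(p,0),np.nanmedian(p,0))
    for lo,hi in((.036,.044),(.09,.11),(.002,.008),(.094,.104)):
        q=x[(x[:,2]>lo)&(x[:,2]<hi)]
        if lo>.09: q=x[m&(x[:,2]>lo)&(x[:,2]<hi)]
        if len(q)>5:print(lo,len(q),q.mean(0),cv2.minAreaRect((q[:,:2]*1000).astype(np.float32)))
X=cloud(t)
for uv in((100,350),(400,200),(250,150)):print(X[uv[1] if 0 else uv[0],uv[1]])
E
```

```text
t cam [0.37112049 0.02509269 1.10562049]
orange 1 [0.57637139 0.15774311 0.09809229] [0.57637139 0.15774311 0.09809229] [0.57637139 0.15774311 0.09809229]
0.036 414 [0.56706479 0.14553885 0.03953023] ((570.10791015625, 147.350830078125), (70.7535171508789, 43.89330291748047), 15.680560111999512)
0.09 119 [0.56898972 0.14769536 0.0986908 ] ((569.8529052734375, 147.93963623046875), (26.74167823791504, 20.301469802856445), 18.468164443969727)
0.002 1299 [0.56955973 0.14901603 0.00433104] ((572.8309936523438, 151.47219848632812), (162.7303009033203, 151.44065856933594), 89.13462829589844)
s cam [ 0.48256544 -0.66222545  0.51956937]
orange 396 [0.54264754 0.13376538 0.04084974] [0.58244021 0.26447459 0.1023937 ] [0.56674385 0.1406879  0.0655924 ]
0.036 450 [0.56574867 0.15424327 0.04006301] ((554.742919921875, 198.33050537109375), (71.12197875976562, 155.6956024169922), 15.432881355285645)
0.09 129 [0.56773901 0.1432063  0.09759236] ((567.9619750976562, 147.61241149902344), (26.422622680664062, 22.014781951904297), 17.13138771057129)
0.002 941 [0.56848908 0.14532229 0.00474557] ((576.653076171875, 238.53387451171875), (312.4648742675781, 164.52471923828125), 84.65131378173828)
0.094 26 [0.56777965 0.14593133 0.09917397] ((569.3809204101562, 146.12799072265625), (23.92341423034668, 18.05153465270996), 12.345464706420898)
[ 0.84351965 -0.15353558 -0.00138998]
[ 0.15889329  0.202966   -0.00153125]
[ 0.48708125  0.32198622 -0.00207302]
```

View pics/a.png

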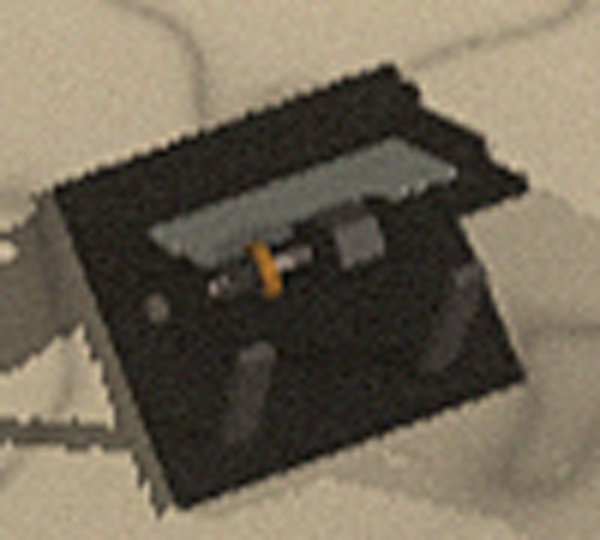

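View pics/b.png

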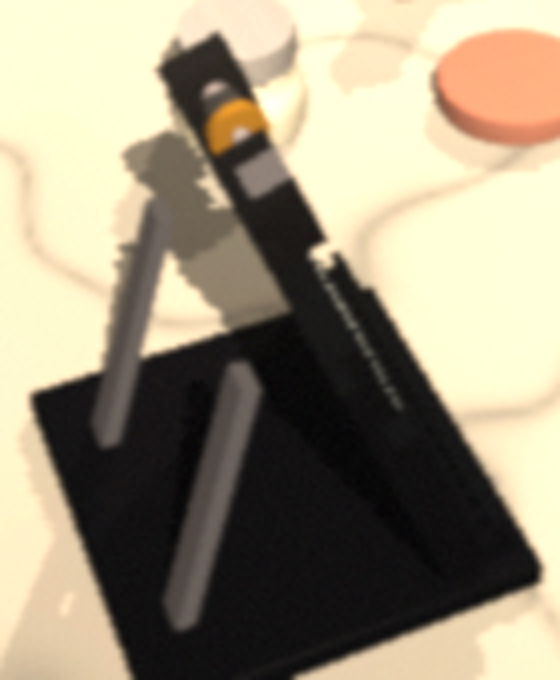

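Run:
```python
from h import *
t=np.load("top0.npz");s=np.load("side0.npz")
for n,c,reg in(("t",t,(slice(200,300),slice(325,430))),("s",s,(slice(250,420),slice(160,300)))):
    X=cloud(c);x=X[reg].reshape(-1,3);rgb=c["pixels"][reg].reshape(-1,3);h=cv2.cvtColor(c["pixels"],cv2.COLOR_RGB2HSV)[reg].reshape(-1,3)
    fl=(np.abs(x[:,2])<.006)&(rgb.min(1)>60);print(n,"floor z",np.median(x[fl][:,2]))
    dark=rgb.max(1)<45
    q=x[(x[:,2]>.005)&(x[:,2]<.014)&dark]
    r=cv2.minAreaRect((q[:,:2]*1000).astype(np.float32));print("base",len(q),r, cv2.boxPoints(r).tolist())
    col=(h[:,0]>8)&(h[:,0]<25)&(h[:,1]>150)&(x[:,2]>.1)
    print("collar",col.sum(),np.round(x[col]*1000,1).tolist())
    hi=(x[:,2]>.105)
    print("high",hi.sum(),np.nanmax(x[:,2]))
```

```text
t floor z -0.00025165871775834645
base 1709 ((472.9051818847656, -197.92544555664062), (128.54400634765625, 140.362060546875), 18.995756149291992) [[389.28948974609375, -152.4866943359375], [434.97705078125, -285.20501708984375], [556.5208740234375, -243.36419677734375], [510.83331298828125, -110.6458740234375]]
collar 27 [[475.2, -162.6, 130.5], [473.0, -160.0, 132.7], [472.9, -161.9, 133.6], [472.5, -163.3, 136.7], [471.9, -164.2, 142.3], [470.8, -161.6, 134.3], [470.2, -162.6, 139.4], [470.7, -165.6, 134.7], [469.6, -138.1, 130.4], [468.4, -162.8, 138.0], [468.2, -164.5, 139.6], [468.6, -167.4, 134.8], [466.7, -163.3, 134.7], [466.6, -165.3, 134.9], [466.0, -166.1, 140.9], [465.0, -163.9, 131.4], [464.6, -165.1, 135.3], [464.5, -167.2, 135.1], [462.2, -164.3, 138.7], [462.5, -167.0, 135.3], [462.5, -169.1, 134.8], [461.0, -165.9, 130.3], [460.7, -167.4, 133.0], [460.4, -168.8, 135.7], [459.1, -166.0, 128.9], [458.9, -167.6, 131.1], [459.0, -169.9, 129.9]]
high 635 0.14517256532085993
s floor z 0.0004955919249874288
base 5760 ((472.671142578125, -199.49148559570312), (128.465866088
[... 2604 characters left out ...]
456.8, -166.7, 127.5], [458.3, -171.2, 131.0], [459.5, -170.3, 130.2], [460.8, -172.2, 131.6], [461.9, -169.5, 129.4], [463.2, -170.4, 130.0], [464.4, -168.6, 128.5], [455.7, -146.9, 110.2], [458.2, -171.4, 129.6], [459.4, -171.4, 129.5], [460.6, -170.2, 128.4], [461.8, -169.8, 128.1], [463.0, -168.7, 127.1], [464.3, -169.7, 127.7], [458.1, -170.7, 127.4], [459.2, -168.5, 125.6], [460.4, -167.5, 124.7], [461.8, -169.9, 126.5], [463.0, -168.8, 125.5], [464.2, -169.4, 125.9], [457.0, -150.2, 109.4], [459.3, -171.7, 126.5], [460.5, -171.7, 126.5], [461.6, -168.1, 123.5], [463.6, -185.7, 137.5], [459.2, -171.3, 124.6], [461.0, -183.5, 134.4], [462.3, -185.8, 136.2]]
high 1444 0.14318364789832652
```

Run:
```python
from h import *
t=np.load("top0.npz");s=np.load("side0.npz")
a=np.radians(19.2);R=np.array([[np.cos(a),-np.sin(a)],[np.sin(a),np.cos(a)]])
for n,c,cen in(("t",t,(472.9,-197.9)),("s",s,(472.7,-199.5))):
    X=cloud(c)*1000;Y=X.copy();Y[...,:2]=(X[...,:2]-np.array([472.8,-198.7]))@R
    # orthographic view x_s right? make map: u = y (−80..90), v = -x
    S=5;W=170*S//1;H=100*S
    im=np.full((H,W,3),40,np.uint8)
    m=(Y[...,2]>112)&(np.abs(Y[...,1]-5)<85)&(np.abs(Y[...,0])<50)
    for (p,col) in zip(Y[m],c["pixels"][m]):
        u=int((p[1]+80)*S);v=int((50-p[0])*S)
        cv2.circle(im,(u,v),3,tuple(int(min(255,k*1.6)) for k in col[::-1]),-1)
    for k in range(-80,90,10): cv2.line(im,((k+80)*S,0),((k+80)*S,8 if k else 30),(255,255,255),1)
    for k in range(-50,50,10): cv2.line(im,(0,(50-k)*S),(8 if k else 30,(50-k)*S),(255,255,255),1)
    cv2.imwrite(f"pics/o{n}.png",cv2.resize(im,(800,470)))
    # mean z by y for |x - x0|
```

```text
(no output)
```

View pics/ot.png

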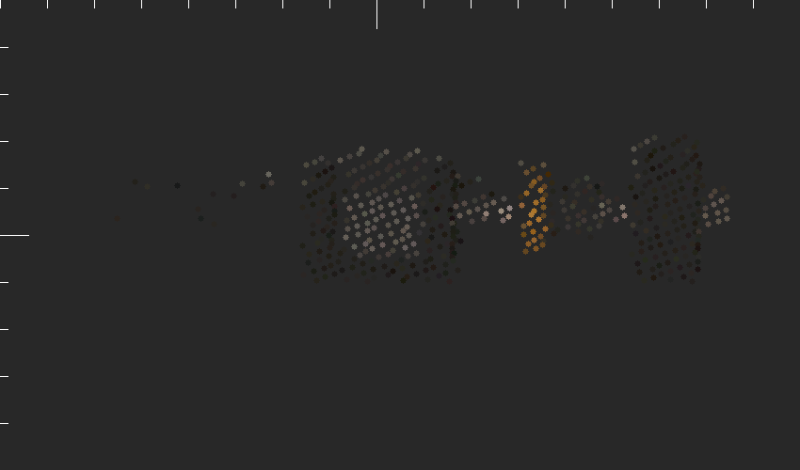

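View pics/os.png

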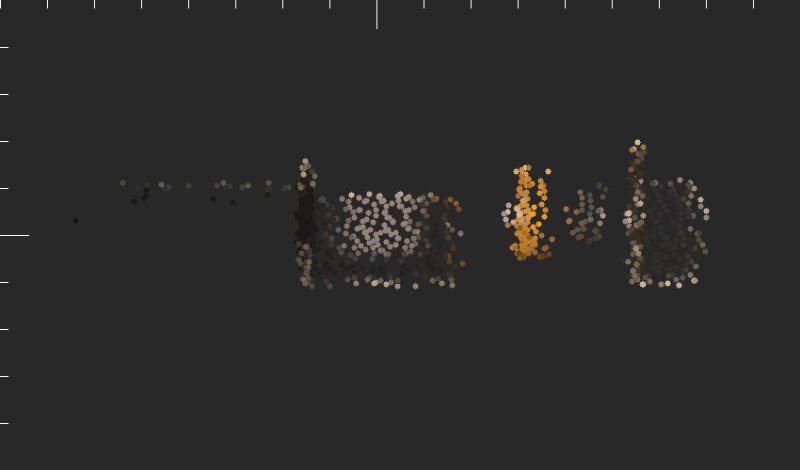

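```bash
cat >> h.py <<'E'
from scipy.spatial.transform import Rotation as Ro
def tgt(psi,flip=1):
    p=np.radians(psi);z=flip*np.array([-np.sin(p),np.cos(p),0]);y=np.array([0,0,-1.]);x=np.cross(y,z)
    return np.stack([x,y,z],1)
def go(o,pos,psi,flip=1):
    R=Ro.from_quat(o["ee_rot"]).as_matrix();T=tgt(psi,flip)
    return np.round(R.T@(np.array(pos)-o["position"]),4),np.round(Ro.from_matrix(R.T@T).as_rotvec(),4)
E
python3 - <<'E'
from h import *
from workcell import *
o=get_obs();print(Ro.from_quat(o["ee_rot"]).as_matrix().round(3))
for f in(1,-1):print(go(o,[.5695,.1475,.20],15.7,f))
E
```

```text
[[-0.939 -0.     0.343]
 [-0.343  0.001 -0.939]
 [ 0.    -1.    -0.001]]
(array([-0.5856,  0.0313, -0.568 ]), array([ 2.0000e-04, -3.0658e+00, -2.0000e-03]))
(array([-0.5856,  0.0313, -0.568 ]), array([0.0013, 0.0758, 0.0001]))
```

send_rows --pt "60 -0.04 -0.01 -0.04 0 0.076 0" --pt "60 -0.3 -0.035 -0.29 0 0.076 0" --pt "60 -0.3 -0.035 -0.29 0 0.076 0" --pt "60 -0.3 -0.035 -0.29 0 0.076 0" --pt "60 -0.3 -0.035 -0.29 0 0.076 0" --pt "60 -0.3 -0.035 -0.29 0 0.076 0" --pt "60 -0.3 -0.035 -0.29 0 0.076 0" --pt "60 -0.3 -0.035 -0.29 0 0.076 0" --pt "60 -0.3 -0.035 -0.29 0 0.076 0" --pt "60 -0.3 -0.035 -0.29 0 0.076 0"

```text
clock: 0.93
position: [0.3959, -0.2119, 0.2662]
ee_rot: [0.097, -0.7, 0.701, -0.096]
ft_force: [0.3, -0.7, -0.9]
grip_width: 0.604
```

Run:
```python
from h import *
from workcell import *
o=get_obs();print(o["joint_pos"].round(2),o["position"],o["clock"]);print(go(o,[.5695,.1475,.20],15.7,-1))
```

```text
[ 0.81 -0.06 -0.4   1.82 -0.02  1.37 -0.88] [ 0.39588925 -0.21190447  0.26620183] 0.9333
(array([-0.2643,  0.066 , -0.2991]), array([-0.0004, -0.0003,  0.0003]))
```

send_rows --pt "60 -0.264 0.03 -0.299 0 0 0" --pt "60 -0.264 0.03 -0.299 0 0 0" --pt "60 -0.264 0.03 -0.299 0 0 0" --pt "60 -0.264 0.03 -0.299 0 0 0" --pt "60 -0.264 0.03 -0.299 0 0 0" --pt "60 -0.264 0.03 -0.299 0 0 0" --pt "60 -0.264 0.03 -0.299 0 0 0" --pt "60 -0.264 0.03 -0.299 0 0 0" --pt "60 -0.264 0.05 -0.299 0 0 0" --pt "60 -0.264 0.066 -0.299 0 0 0"

```text
clock: 1.77
position: [0.5708, 0.1496, 0.2016]
ee_rot: [-0.096, 0.701, -0.7, 0.099]
ft_force: [-0.2, -0.7, -0.2]
grip_width: 0.601
```

Run:
```python
from h import *
from workcell import *
o=get_obs();print(o["joint_pos"].round(2),o["position"],o["clock"]);print(go(o,[.5695,.1475,.06],15.7,-1))
for n,r in(("top",(180,150,280,250)),("side",(200,130,340,260))):
    c=camera(n);crop(c,*r,5 if n=="top" else 4,f"pics/g_{n}.png")
```

```text
[ 0.26  0.36 -0.74  1.57  0.25  1.3  -1.81] [0.57076201 0.14956121 0.20160186] 1.7667
(array([0.0024, 0.1416, 0.0018]), array([ 0.0011,  0.0016, -0.0046]))
```

View pics/g_side.png

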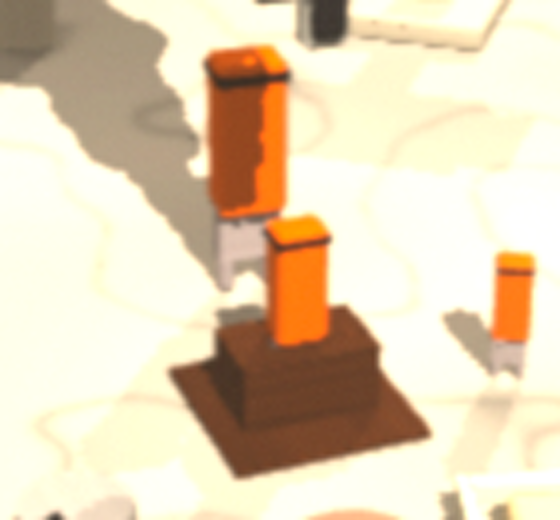

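The side view shows the fork at about (275,200), and the gripper is above the crop with the approach clear. Descending now.

send_rows --pt "60 0.002 0.03 0.002 0.001 0.001 -0.004" --pt "60 0.002 0.06 0.002 0.001 0.001 -0.004" --pt "60 0.002 0.09 0.002 0.001 0.001 -0.004" --pt "60 0.002 0.12 0.002 0.001 0.001 -0.004" --pt "60 0.002 0.14 0.002 0.001 0.001 -0.004" --pt "60 0.002 0.15 0.002 0.001 0.001 -0.004" --pt "60 0.002 0.15 0.002 0.001 0.001 -0.004" --pt "60 0.002 0.15 0.002 0.001 0.001 -0.004"

```text
clock: 2.53
position: [0.5679, 0.1426, 0.0509]
ee_rot: [0.097, -0.7, 0.701, -0.095]
ft_force: [-0.1, 0.6, 0.0]
grip_width: 0.599
```

Run:
```python
from h import *
from workcell import *
o=get_obs();print(o["position"],o["ft_force"],go(o,[.5695,.1475,.051],15.7,-1))
for n,r in(("top",(180,150,280,250)),("side",(200,130,340,260))):
    c=camera(n);crop(c,*r,5 if n=="top" else 4,f"pics/h_{n}.png")
```

```text
[0.56792658 0.14263802 0.05086504] [-0.11767388  0.57101383  0.01229699] (array([-0.0028, -0.0002, -0.0043]), array([-0.0011, -0.0016,  0.0037]))
```

View pics/h_side.png

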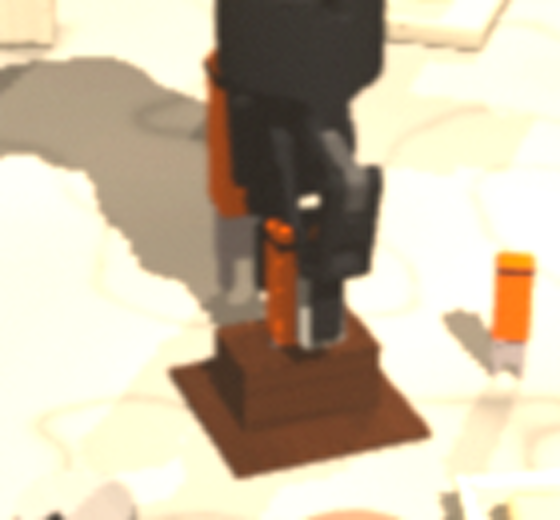

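send_rows --pt "60 -0.0028 0 -0.0043 0 0 0" --pt "60 -0.0028 0 -0.0043 -0.001 -0.0016 0.0037" --pt "60 -0.0028 0 -0.0043 -0.001 -0.0016 0.0037" --pt "10 -0.0028 0 -0.0043 -0.001 -0.0016 0.0037" --pt "10 -0.0028 0 -0.0043 -0.001 -0.0016 0.0037" --pt "10 -0.0028 0 -0.0043 -0.001 -0.0016 0.0037" --pt "10 -0.0028 0 -0.0043 -0.001 -0.0016 0.0037" --pt "10 -0.0028 0 -0.0043 -0.001 -0.0016 0.0037" --squeeze 60

```text
clock: 3.3
position: [0.5693, 0.1476, 0.0503]
ee_rot: [0.097, -0.7, 0.701, -0.097]
ft_force: [0.2, -1.0, 2.8]
grip_width: 0.223
```

Run:
```python
from h import *
from workcell import *
o=get_obs();print(o["position"],o["ft_force"],o["grip_width"],go(o,[.5695,.1475,.051],15.7,-1))
for n,r in(("top",(180,150,280,250)),("side",(200,130,340,260))):
    c=camera(n);crop(c,*r,5 if n=="top" else 4,f"pics/i_{n}.png")
o=get_obs();print(o["position"],o["ft_force"],o["grip_width"],go(o,[.5695,.1475,.051],15.7,-1))
```

```text
[0.56931541 0.14763212 0.05031742] [ 0.20209598 -0.98195733  2.75370667] 0.2232637196949627 (array([-0.0001, -0.0007,  0.0002]), array([-0.0002,  0.0002,  0.    ]))
[0.56932205 0.14765036 0.05032339] [-1.33099288 -0.68560166  3.70224158] 0.22189890690216044 (array([-0.0001, -0.0007,  0.0002]), array([-0.0002,  0.0002,  0.    ]))
```

View pics/i_side.png

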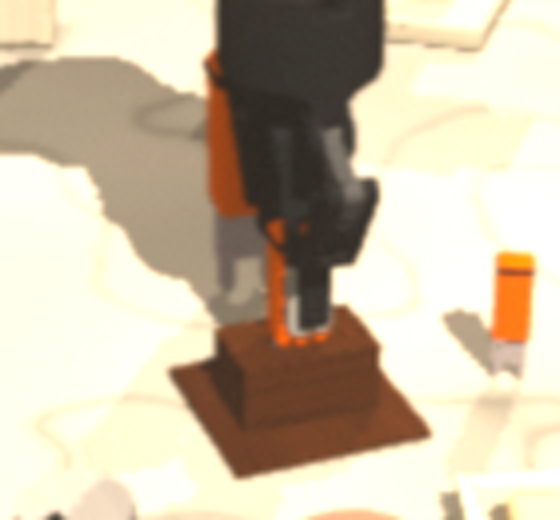

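Gripped (width 0.22, about 19 mm). Next I lift and carry.

send_rows --pt "10 0 -0.01 0 0 0 0" --pt "10 0 -0.03 0 0 0 0" --pt "10 0 -0.06 0 0 0 0" --pt "10 0 -0.1 0 0 0 0" --pt "10 0 -0.14 0 0 0 0" --pt "10 0 -0.18 0 0 0 0" --pt "10 0 -0.2 0 0 0 0" --pt "10 0 -0.2 0 0 0 0" --pt "10 0 -0.2 0 0 0 0"

```text
clock: 4.15
position: [0.5695, 0.148, 0.2515]
ee_rot: [0.096, -0.7, 0.7, -0.097]
ft_force: [0.3, 0.4, -1.8]
grip_width: 0.226
```

Run:
```python
from h import *
from workcell import *
o=get_obs();print(o["position"],o["ft_force"],o["grip_width"],go(o,[.4703,-.1747,.235],19.2,-1))
```

```text
[0.56948493 0.14804251 0.25151752] [ 0.27713795  0.40055298 -1.78517846] 0.2259976154460903 (array([0.183 , 0.0163, 0.2838]), array([-0.0004, -0.0606, -0.0019]))
```

send_rows --pt "10 0.018 0 0.028 0 -0.01 0" --pt "10 0.037 0 0.057 0 -0.02 0" --pt "10 0.06 0 0.09 0 -0.04 0" --pt "10 0.08 0 0.125 0 -0.05 0" --pt "10 0.1 0 0.155 0 -0.061 0" --pt "10 0.12 0 0.187 0 -0.061 0" --pt "10 0.142 0.005 0.22 0 -0.061 0" --pt "10 0.163 0.01 0.253 0 -0.061 0" --pt "10 0.183 0.016 0.284 0 -0.061 -0.002" --pt "10 0.183 0.016 0.284 0 -0.061 -0.002"

```text
clock: 4.98
position: [0.4657, -0.1829, 0.2314]
ee_rot: [0.117, -0.698, 0.698, -0.112]
ft_force: [-0.3, -1.1, -1.4]
grip_width: 0.229
```

send_rows --pt "10 0 0 0 0 0 0" --pt "10 0 0 0 0 0 0" --pt "10 0 0 0 0 0 0"

```text
clock: 5.23
position: [0.4702, -0.1737, 0.2338]
ee_rot: [-0.12, 0.697, -0.697, 0.118]
ft_force: [0.2, 0.4, 0.2]
grip_width: 0.226
```

Run:
```python
from h import *
from workcell import *
o=get_obs();print(o["position"],o["ft_force"],o["grip_width"],go(o,[.4703,-.1747,.20],19.2,-1))
for n,r in(("top",(330,180,450,300)),("side",(150,180,330,330))):
    c=camera(n);crop(c,*r,5 if n=="top" else 4,f"pics/j_{n}.png");np.savez(f"{n}_j.npz",**c)
```

```text
[ 0.47024951 -0.17365214  0.23378184] [0.20489638 0.37655992 0.20872735] 0.22637569143590003 (array([0.0002, 0.0338, 0.001 ]), array([0.001 , 0.0025, 0.0025]))
```

View pics/j_side.png

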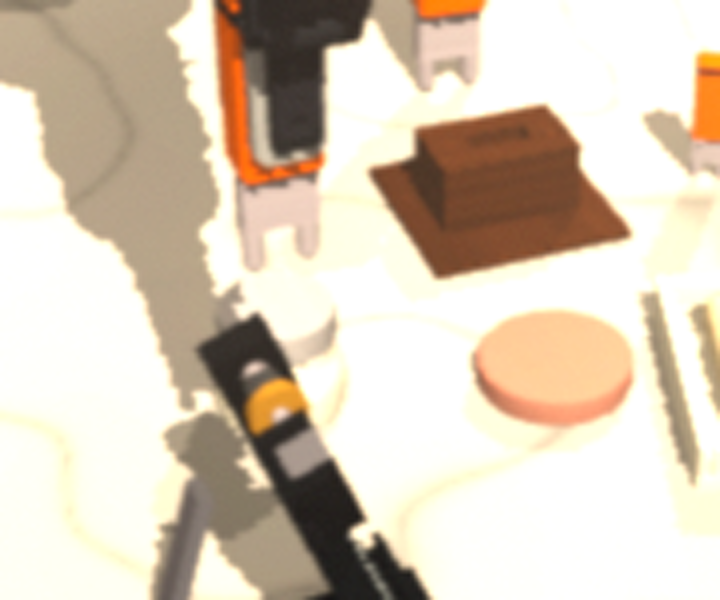

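View pics/j_top.png

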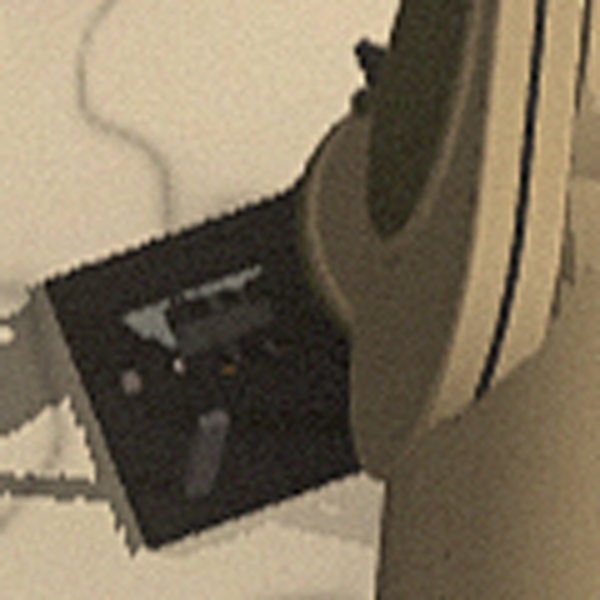

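```bash
cat >> h.py <<'E'
O=np.array([.4777,-.1960])
a_=np.radians(19.2);RS=np.array([[np.cos(a_),-np.sin(a_)],[np.sin(a_),np.cos(a_)]])
def st(X):
    Y=np.array(X,float);Y[...,:2]=(Y[...,:2]-O)@RS;return Y*1000
E
python3 - <<'E'
from h import *
s=np.load("side_j.npz");X=st(cloud(s));o=np.array([[.47025,-.17365,.2338]]);print("tcp",st(o))
rgb=s["pixels"];m=np.zeros(X.shape[:2],bool);m[220:250,205:235]=1
m&=(X[...,2]>175)&(np.abs(X[...,1]-22)<25)&np.isfinite(X[...,0])
p=X[m]
for lo in range(180,240,5):
    q=p[(p[:,2]>lo)&(p[:,2]<=lo+5)]
    if len(q):print(lo,len(q),q[:,0].min().round(1),q[:,0].max().round(1),np.median(q[:,1]).round(1),np.sort(q[:,0]).round(0).tolist() if lo<210 else "")
h=cv2.cvtColor(rgb,cv2.COLOR_RGB2HSV)
for c in (np.load("side0.npz"),s):
    X=st(cloud(c));h=cv2.cvtColor(c["pixels"],cv2.COLOR_RGB2HSV)
    k=(h[...,0]>8)&(h[...,0]<25)&(h[...,1]>150)&(X[...,2]>118)&(X[...,2]<140)&(np.abs(X[...,1]-32)<8);q=X[k];print("collar",len(q),q.min(0),q.max(0),np.median(q,0), np.percentile(q,[3,97],axis=0))
E
```

```text
tcp [[  0.3145656   23.55686839 233.8       ]]
190 25 -11.7 11.9 21.3 [-12.0, -11.0, -11.0, -11.0, -10.0, -10.0, -10.0, -9.0, -8.0, -7.0, -7.0, -7.0, -6.0, -6.0, 5.0, 6.0, 7.0, 7.0, 8.0, 8.0, 9.0, 9.0, 10.0, 10.0, 12.0]
195 41 -11.3 12.0 20.9 [-11.0, -11.0, -11.0, -11.0, -11.0, -10.0, -10.0, -10.0, -10.0, -9.0, -9.0, -8.0, -8.0, -8.0, -7.0, -7.0, -7.0, -7.0, -7.0, -6.0, -6.0, -5.0, 6.0, 6.0, 6.0, 6.0, 7.0, 7.0, 7.0, 8.0, 8.0, 8.0, 8.0, 9.0, 9.0, 9.0, 10.0, 10.0, 10.0, 11.0, 12.0]
200 44 -11.2 12.1 20.6 [-11.0, -11.0, -11.0, -10.0, -10.0, -10.0, -10.0, -10.0, -9.0, -9.0, -8.0, -8.0, -8.0, -7.0, -7.0, -5.0, -5.0, -5.0, -4.0, -1.0, 2.0, 3.0, 4.0, 5.0, 5.0, 6.0, 6.0, 6.0, 7.0, 7.0, 7.0, 8.0, 8.0, 8.0, 9.0, 9.0, 9.0, 9.0, 9.0, 10.0, 11.0, 11.0, 11.0, 12.0]
205 76 -11.8 12.4 20.1 [-12.0, -12.0, -12.0, -12.0, -11.0, -11.0, -11.0, -11.0, -10.0, -10.0, -10.0, -9.0, -9.0, -9.0, -9.0, -8.0, -8.0, -8.0, -7.0, -7.0, -7.0, -7.0, -7.0, -6.0, -6.0, -5.0, -5.0, -4.0, -4.0, -4.0, -4.0, -3.0, -3.0, -3.0, -3.0, -2.0, -2.0, -2.0, -2.0, -2.0, -1.0, -1.0, -0.0, -0.0, 0.0, 1.0, 1.0, 1.0, 2.0, 2.0, 2.0, 3.0, 3.0, 4.0, 5.0, 5.0, 5.0, 5.0, 5.0, 6.0, 6.0, 6.0, 7.0, 7.0, 7.0, 8.0, 8.0, 9.0, 9.0, 9.0, 10.0, 11.0, 12.0, 12.0, 12.0, 12.0]
210 82 -11.7 12.7 20.1 
215 78 -11.8 12.6 20.2 
220 33 -11.9 10.7 19.7 
225 66 -13.0 11.9 14.1 
230 25 -12.7 5.2 13.0 
235 7 -9.8 -2.7 6.7 
collar 119 [-10.35005619  28.04293818 123.53199848] [  8.75601384  39.95989096 139.42157126] [ -3.27800134  30.72778734 133.55366992] [[-10.14684573  28.79640156 125.57911905]
 [  7.08571837  35.41230118 138.64170698]]
collar 120 [-10.44159025  28.32930328 122.83394928] [  8.35948513  38.89498766 139.24430438] [ -3.19412072  30.86214452 133.7668253 ] [[-10.13717453  28.45544604 126.07994303]
 [  7.14428871  34.96632473 138.77675261]]
```

send_rows --pt "10 0 0.015 0.001 0.001 0.0025 0.0025" --pt "10 0.0004 0.03 0.001 0.001 0.0025 0.0025" --pt "10 0.0004 0.041 0.001 0.001 0.0025 0.0025" --pt "10 0.0004 0.043 0.001 0.001 0.0025 0.0025" --pt "10 0.0004 0.043 0.001 0.001 0.0025 0.0025" --pt "10 0.0004 0.043 0.001 0.001 0.0025 0.0025"

```text
clock: 5.83
position: [0.4703, -0.176, 0.1918]
ee_rot: [0.117, -0.697, 0.698, -0.118]
ft_force: [0.1, 0.1, 0.8]
grip_width: 0.231
```

Run:
```python
from h import *
from workcell import *
o=get_obs();print(o["position"],st(o["position"]),o["ft_force"],go(o,[.47021,-.17479,.1640],19.2,-1))
c=camera("side");crop(c,170,210,290,300,6,"pics/k_side.png");np.savez("side_k.npz",**c)
o=get_obs();print(st(o["position"]),o["ft_force"],go(o,[.47021,-.17479,.1640],19.2,-1))
X=st(cloud(c))
m=(np.abs(X[...,1]-19)<6)&(np.abs(X[...,0])<15)&(X[...,2]>141)&(X[...,2]<175)
p=X[m]
for lo in range(140,175,5):
    q=p[(p[:,2]>lo)&(p[:,2]<=lo+5)]
    if len(q):print(lo,len(q),q[:,0].min().round(1),q[:,0].max().round(1),np.median(q[:,1]).round(1))
```

```text
[ 0.47026314 -0.17603412  0.1917569 ] [ -0.45707874  21.30103997 191.75690223] [0.14058608 0.13348531 0.83635169] (array([-0.0003,  0.0278, -0.0012]), array([-0.0012, -0.0016, -0.0007]))
[ -0.41379863  21.09945428 191.98157236] [ 0.28181163  0.3512367  -0.54548921] (array([-0.0003,  0.028 , -0.0014]), array([-0.0016, -0.0019, -0.0011]))
145 2 5.6 9.2 19.6
150 38 -12.5 11.0 18.8
155 36 -12.4 11.1 18.6
160 49 -12.5 11.4 17.8
165 72 -12.5 10.6 17.8
170 67 -12.5 11.2 17.9
```

View pics/k_side.png

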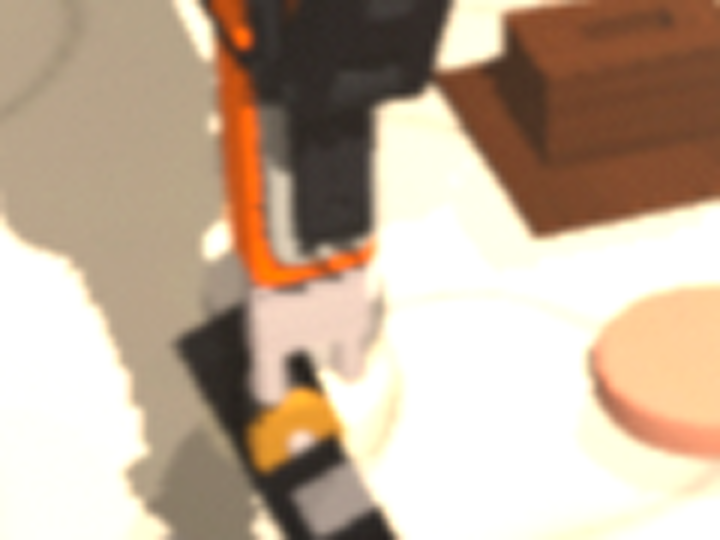

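send_rows --pt "10 -0.0002 0.003 -0.0014 -0.001 -0.0015 -0.001" --pt "10 -0.0002 0.008 -0.0014 -0.001 -0.0015 -0.001" --pt "10 -0.0002 0.012 -0.0014 -0.001 -0.0015 -0.001" --pt "10 -0.0002 0.014 -0.0014 -0.001 -0.0015 -0.001" --pt "10 -0.0002 0.014 -0.0014 -0.001 -0.0015 -0.001"

```text
clock: 6.3
position: [0.4692, -0.1749, 0.1765]
ee_rot: [-0.118, 0.697, -0.697, 0.117]
ft_force: [-0.5, 0.5, -0.9]
grip_width: 0.224
```

Run:
```python
from h import *
from workcell import *
o=get_obs();print(o["position"],st(o["position"]),o["ft_force"],go(o,[.47021,-.17479,.1640],19.2,-1))
```

```text
[ 0.46923721 -0.17488907  0.17650041] [ -1.04938099  22.71978929 176.50040849] [-0.49763427  0.51415603 -0.93655711] (array([-0.001 ,  0.0125,  0.0002]), array([ 0.0007, -0.0007,  0.0015]))
```

send_rows --pt "10 -0.0006 0 0 0 0 0" --pt "10 -0.0006 0 0 0 0 0" --pt "10 -0.0006 0 0 0 0 0"

```text
clock: 6.55
position: [0.4703, -0.1748, 0.1774]
ee_rot: [0.118, -0.697, 0.697, -0.118]
ft_force: [0.0, -0.7, -0.5]
grip_width: 0.228
```

Run:
```python
from h import *
from workcell import *
o=get_obs();print(o["position"],st(o["position"]),o["ft_force"],go(o,[.47021,-.17479,.1640],19.2,-1))
c=camera("side");X=st(cloud(c))
o=get_obs();print(st(o["position"]),o["ft_force"])
m=(np.abs(X[...,1]-19)<6)&(np.abs(X[...,0])<15)&(X[...,2]>143)&(X[...,2]<160)
p=X[m]
for lo in range(140,160,5):
    q=p[(p[:,2]>lo)&(p[:,2]<=lo+5)]
    if len(q):print(lo,len(q),q[:,0].min().round(1),q[:,0].max().round(1),np.median(q[:,1]).round(1))
```

```text
[ 0.47032013 -0.1747747   0.17738607] [1.09185970e-02 2.24716662e+01 1.77386068e+02] [ 0.04412068 -0.71788299 -0.51695953] (array([ 0.0001,  0.0134, -0.    ]), array([-0.0002, -0.0007,  0.0005]))
[2.54384809e-03 2.24838798e+01 1.77364544e+02] [ 0.03671838 -0.70892139 -0.9248441 ]
140 15 -11.9 10.2 19.2
145 48 -11.9 11.9 19.3
150 61 -12.0 12.2 19.1
155 72 -12.4 12.2 18.9
```

send_rows --pt "10 0.0003 0.002 0 0 0 0" --pt "10 0.0003 0.004 0 0 0 0" --pt "10 0.0003 0.005 0 0 0 0" --pt "10 0.0003 0.005 0 0 0 0"

```text
clock: 6.93
position: [0.4697, -0.1748, 0.1718]
ee_rot: [-0.118, 0.697, -0.697, 0.117]
ft_force: [1.1, 0.6, -1.2]
grip_width: 0.224
```

send_rows --pt "10 0 0.002 0 0 0 0" --pt "10 0 0.004 0 0 0 0" --pt "10 0 0.004 0 0 0 0"

```text
clock: 7.18
position: [0.4697, -0.1748, 0.1677]
ee_rot: [-0.118, 0.697, -0.697, 0.117]
ft_force: [-0.5, -0.9, -1.4]
grip_width: 0.223
```

Run:
```python
from h import *
from workcell import *
o=get_obs();print(o["position"],st(o["position"]),o["ft_force"],go(o,[.47021,-.17479,.1640],19.2,-1))
c=camera("side");crop(c,170,210,290,300,6,"pics/l_side.png")
```

```text
[ 0.46965498 -0.17479089  0.1677199 ] [ -0.62256048  22.67512655 167.71990389] [-0.48511983 -0.92354592 -1.36372919] (array([-0.0005,  0.0037,  0.0002]), array([ 0.0004, -0.0007,  0.0012]))
```

View pics/l_side.png

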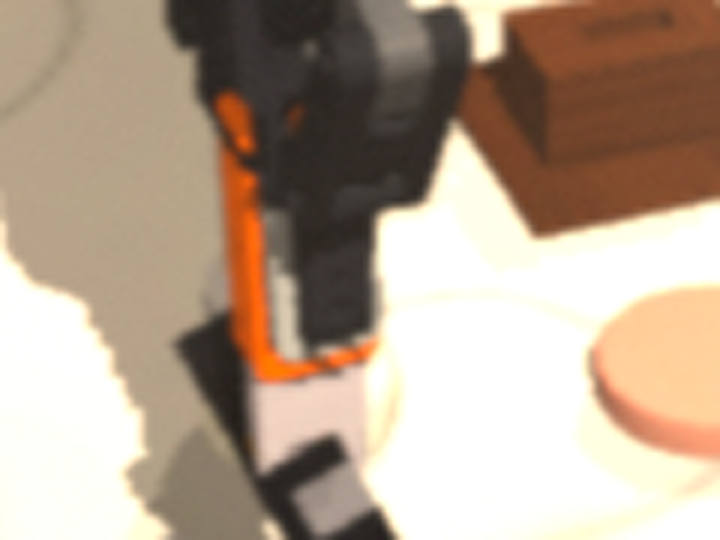

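No contact force. The fork is astride the bar, its prongs hidden behind the lug at crop (310,440). A last 3.5 mm down.

send_rows --pt "10 0 0.002 0 0 0 0" --pt "10 0 0.0035 0 0 0 0" --pt "10 0 0.0035 0 0 0 0" --pt "10 0 0.0035 0 0 0 0"

```text
clock: 7.57
position: [0.4698, -0.1748, 0.1646]
ee_rot: [0.118, -0.697, 0.697, -0.117]
ft_force: [0.1, -0.4, -0.7]
grip_width: 0.227
```

Run:
```python
from h import *
from workcell import *
o=get_obs();print(o["position"],st(o["position"]),o["ft_force"],o["ft_force"][:2]@RS)
```

```text
[ 0.46981905 -0.17483448  0.16456886] [ -0.48195055  22.57999372 164.56885921] [ 0.08939943 -0.36896019 -0.74605458] [-0.03691199 -0.37783778]
```

send_rows --pt "10 0 0 -0.001 0 0 0" --pt "10 0 0 -0.002 0 0 0" --pt "10 0 0 -0.003 0 0 0" --pt "10 0 0 -0.003 0 0 0" --squeeze 120

```text
clock: 7.9
position: [0.4689, -0.1717, 0.1648]
ee_rot: [0.118, -0.697, 0.697, -0.118]
ft_force: [0.4, 0.1, -0.5]
grip_width: 0.221
```

send_rows --pt "10 0 0 -0.0005 0 0 0" --pt "10 0 0 -0.001 0 0 0" --pt "10 0 0 -0.001 0 0 0"

```text
clock: 8.15
position: [0.4685, -0.171, 0.1647]
ee_rot: [0.118, -0.697, 0.697, -0.117]
ft_force: [-1.1, 0.3, -0.9]
grip_width: 0.22
```

Run:
```python
from h import *
from workcell import *
o=get_obs();print(o["position"],st(o["position"]),o["ft_force"],o["ft_force"][:2]@RS)
```

```text
[ 0.4685222  -0.17098747  0.16468973] [ -0.44151451  26.63951355 164.68972844] [-1.13212685  0.25521614 -0.85169146] [-0.98522177  0.61333885]
```

Now 1 mm per call, checking the force each time.

send_rows --pt "10 0 0 -0.0005 0 0 0" --pt "10 0 0 -0.001 0 0 0" --pt "10 0 0 -0.001 0 0 0"

```text
clock: 8.4
position: [0.4684, -0.1707, 0.1648]
ee_rot: [0.118, -0.697, 0.698, -0.117]
ft_force: [1.3, -3.8, -1.9]
grip_width: 0.222
```

send_rows --pt "10 0 0 -0.0005 0 0 0" --pt "10 0 0 -0.001 0 0 0" --pt "10 0 0 -0.001 0 0 0"

```text
clock: 8.65
position: [0.4681, -0.17, 0.1648]
ee_rot: [0.117, -0.697, 0.698, -0.117]
ft_force: [2.1, -5.0, -2.3]
grip_width: 0.216
```

Run:
```python
from h import *
from workcell import *
o=get_obs();print(o["position"],st(o["position"]),o["ft_force"],o["ft_force"][:2]@RS)
```

```text
[ 0.46812243 -0.16999693  0.16479437] [ -0.49328819  27.70642742 164.79436762] [ 2.12127134 -4.95386858 -2.27183834] [ 0.37411638 -5.37593182]
```

send_rows --pt "10 0 0 -0.001 0 0 0" --pt "10 0 0 -0.002 0 0 0" --pt "10 0 0 -0.003 0 0 0" --pt "10 0 0 -0.003 0 0 0"

```text
clock: 8.98
position: [0.4672, -0.1674, 0.1648]
ee_rot: [0.117, -0.697, 0.698, -0.117]
ft_force: [3.8, -5.8, -4.5]
grip_width: 0.218
```

Run:
```python
from h import *
from workcell import *
o=get_obs();print(st(o["position"]),o["ft_force"],o["ft_force"][:2]@RS)
c=camera("side");crop(c,170,220,310,330,5,"pics/m_side.png")
```

```text
[ -0.50481768  30.45979254 164.84394484] [ 3.76012642 -5.76671124 -4.48886944] [ 1.65449555 -6.68252599]
```

View pics/m_side.png

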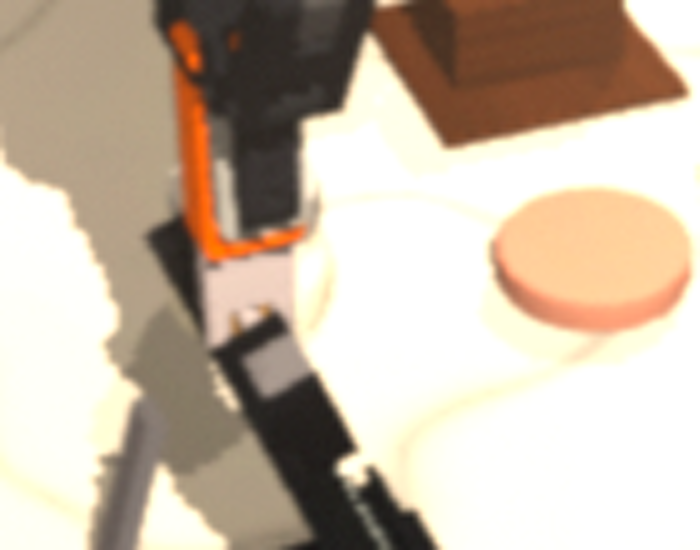

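Seen: the fork astride the bar, with the collar's brass and the bar showing through the slot at crop (250,320), and the knuckle still hung at (278,365). Continuing.

send_rows --pt "10 0 0 -0.001 0 0 0" --pt "10 0 0 -0.002 0 0 0" --pt "10 0 0 -0.0025 0 0 0" --pt "10 0 0 -0.0025 0 0 0"

```text
clock: 9.37
position: [0.4665, -0.1653, 0.1649]
ee_rot: [0.117, -0.697, 0.698, -0.117]
ft_force: [3.8, -5.7, -2.9]
grip_width: 0.218
```

send_rows --pt "10 0 0 -0.0005 0 0 0" --pt "10 0 0 -0.001 0 0 0" --pt "10 0 0 -0.001 0 0 0"

```text
clock: 9.62
position: [0.4662, -0.1645, 0.1649]
ee_rot: [0.117, -0.696, 0.698, -0.117]
ft_force: [3.5, -6.6, -3.8]
grip_width: 0.22
```

Run:
```python
from h import *
from workcell import *
o=get_obs();print(st(o["position"]),o["ft_force"],o["ft_force"][:2]@RS)
c=camera("side");crop(c,170,220,310,330,5,"pics/n_side.png")
```

```text
[ -0.51996093  33.57962248 164.85758498] [ 3.49616678 -6.60319701 -3.83102224] [ 1.13012604 -7.38567587]
```

View pics/n_side.png

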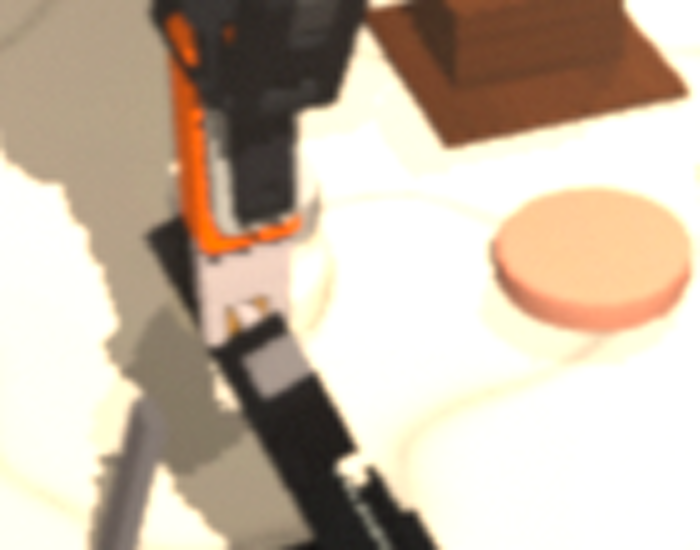

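send_rows --pt "10 0 0 -0.0007 0 0 0" --pt "10 0 0 -0.0007 0 0 0" --pt "10 0 0 -0.0007 0 0 0"

```text
clock: 9.92
position: [0.4659, -0.1639, 0.1648]
ee_rot: [0.117, -0.697, 0.698, -0.117]
ft_force: [4.1, -7.2, -4.8]
grip_width: 0.22
```

```bash
cat > chk.py <<'E'
from h import *
from workcell import *
o=get_obs();print(o["clock"],st(o["position"]),o["ft_force"],o["ft_force"][:2]@RS)
c=camera("side");print("knuckle px",c["pixels"][289:298,222:230].mean(),c["pixels"][289:298,222:230].reshape(-1,3).mean(0))
import sys;crop(c,170,220,310,330,5,"pics/%s.png"%sys.argv[1])
E
python3 chk.py p
```

```text
9.9167 [ -0.57338692  34.18432476 164.83283037] [ 4.09989891 -7.21901522 -4.80913272] [ 1.49775432 -8.16578739]
knuckle px 92.20370370370371 [100.75        91.18055556  84.68055556]
```

send_rows --pt "10 0 0 -0.0005 0 0 0" --pt "10 0 0 -0.0005 0 0 0" --pt "10 0 0 -0.0005 0 0 0"

```text
clock: 10.22
position: [0.4658, -0.1635, 0.1649]
ee_rot: [0.117, -0.696, 0.698, -0.117]
ft_force: [3.7, -7.6, -4.4]
grip_width: 0.218
```

```bash
python3 chk.py q
```

```text
10.2167 [ -0.52541055  34.61314172 164.8633792 ] [ 3.68160193 -7.55841223 -4.41937528] [ 0.99110818 -8.34874199]
knuckle px 92.20370370370371 [100.76388889  91.125       84.72222222]
```

send_rows --pt "10 0 0 -0.0005 0 0 0" --pt "10 0 0 -0.0005 0 0 0" --pt "10 0 0 -0.0005 0 0 0"

```text
clock: 10.52
position: [0.4656, -0.1631, 0.1649]
ee_rot: [0.117, -0.696, 0.698, -0.117]
ft_force: [3.2, -7.0, -4.1]
grip_width: 0.219
```

```bash
python3 chk.py r
```

```text
10.5167 [ -0.55032491  35.07047398 164.85957404] [ 3.1710732  -6.99453073 -4.13922001] [ 0.69441873 -7.64832976]
knuckle px 92.16203703703704 [100.77777778  91.13888889  84.56944444]
```

send_rows --pt "10 0 0 -0.0004 0 0 0" --pt "10 0 0 -0.0004 0 0 0" --pt "10 0 0 -0.0004 0 0 0"

```text
clock: 10.82
position: [0.4655, -0.1627, 0.1649]
ee_rot: [0.117, -0.696, 0.698, -0.117]
ft_force: [3.0, -7.9, -3.7]
grip_width: 0.22
```

```bash
python3 chk.py s
```

```text
10.8167 [ -0.56535791  35.45679666 164.86955873] [ 2.95791246 -7.85062058 -3.72823883] [ 0.21157537 -8.38669932]
knuckle px 48.824074074074076 [55.05555556 47.95833333 43.45833333]
```

View pics/s.png

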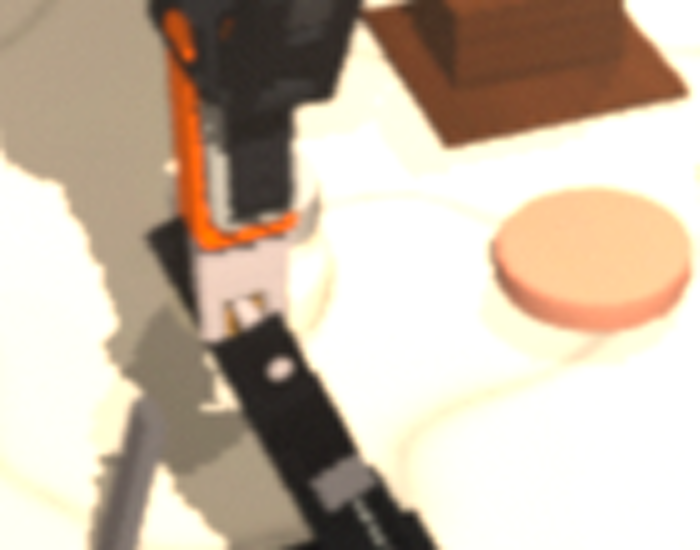

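The panel has dropped: the knuckle is now at crop (345,483) and the freed bar tip shows at (280,370). I'll ease back.

send_rows --pt "10 0 0 0 0 0 0" --pt "10 0 0 0 0 0 0" --pt "10 0 0 0.0015 0 0 0" --pt "10 0 0 0.003 0 0 0" --pt "10 0 0 0.0045 0 0 0" --pt "10 0 0 0.006 0 0 0" --pt "10 0 0 0.0075 0 0 0" --pt "10 0 0 0.009 0 0 0" --pt "10 0 0 0.0105 0 0 0" --pt "10 0 0 0.012 0 0 0"

```text
clock: 11.7
position: [0.4689, -0.172, 0.1646]
ee_rot: [-0.118, 0.697, -0.697, 0.117]
ft_force: [0.5, 0.0, -1.1]
grip_width: 0.221
```

send_rows --pt "10 0 0 0.0005 0 0 0" --pt "10 0 0 0.0005 0 0 0"

```text
clock: 11.87
position: [0.4691, -0.1726, 0.1646]
ee_rot: [-0.118, 0.697, -0.697, 0.117]
ft_force: [0.1, 0.1, 0.1]
grip_width: 0.217
```

```bash
python3 chk.py t
```

```text
11.8667 [ -0.40989548  24.94397672 164.58652377] [0.07855296 0.11666664 0.05682387] [0.11255133 0.08434377]
knuckle px 69.4675925925926 [78.19444444 68.11111111 62.09722222]
```

View pics/t.png

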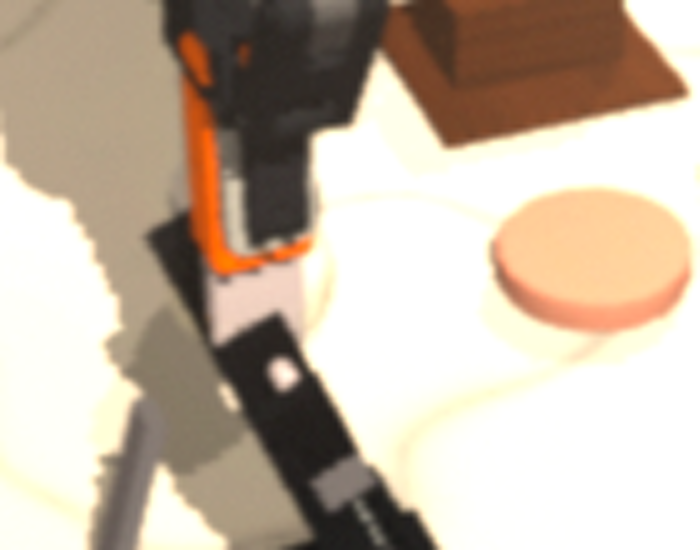

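send_rows --pt "10 0 0 0.0012 0 0 0" --pt "10 0 -0.003 0.0012 0 0 0" --pt "10 0 -0.008 0.0012 0 0 0" --pt "10 0 -0.015 0.0012 0 0 0" --pt "10 0 -0.025 0.0012 0 0 0" --pt "10 0 -0.045 0.0012 0 0 0" --pt "10 0 -0.07 0.0012 0 0 0" --pt "10 0 -0.09 0.0012 0 0 0" --pt "10 0 -0.09 0.0012 0 0 0" --pt "10 0 -0.09 0.0012 0 0 0"

```text
clock: 12.75
position: [0.4703, -0.1741, 0.2565]
ee_rot: [0.117, -0.697, 0.698, -0.118]
ft_force: [-0.2, 0.1, -1.6]
grip_width: 0.219
```

```bash
python3 chk.py u
python3 - <<'E'
from h import *
from workcell import *
print(go(get_obs(),[.5695,.1475,.255],15.7,-1))
c=camera("side");crop(c,130,130,330,280,4,"pics/u2.png");np.savez("side_u.npz",**c)
X=st(cloud(c)); h=cv2.cvtColor(c["pixels"],cv2.COLOR_RGB2HSV)
m=(np.abs(X[...,1]-20)<12)&(np.abs(X[...,0])<15)&(X[...,2]>200)&(X[...,2]<250)
p=X[m]
for lo in range(205,260,5):
    q=p[(p[:,2]>lo)&(p[:,2]<=lo+5)]
    if len(q):print(lo,len(q),q[:,0].min().round(1),q[:,0].max().round(1),np.median(q[:,1]).round(1))
k=(h[...,0]>8)&(h[...,0]<25)&(h[...,1]>150)&(X[...,2]>118)&(X[...,2]<140)&(np.abs(X[...,1]-32)<8);q=X[k];print("collar",np.median(q,0))
E
```

```text
12.75 [  0.26782198  23.14532735 256.48929229] [-0.17857892  0.10071606 -1.58738456] [-0.13552356  0.15384252]
knuckle px 67.85648148148148 [76.375      66.61111111 60.58333333]
(array([-0.1997, -0.    , -0.2709]), array([-0.0008,  0.0605,  0.0001]))
210 17 -11.9 9.9 20.8
215 42 -12.3 9.9 20.6
220 43 -12.4 10.8 20.4
225 78 -12.5 11.7 20.0
230 82 -12.3 11.2 20.0
235 84 -12.5 11.9 20.0
240 57 -12.5 11.0 19.8
245 62 -13.4 11.3 13.6
collar [ -3.5041045   30.56446264 133.51587897]
```

View pics/u2.png

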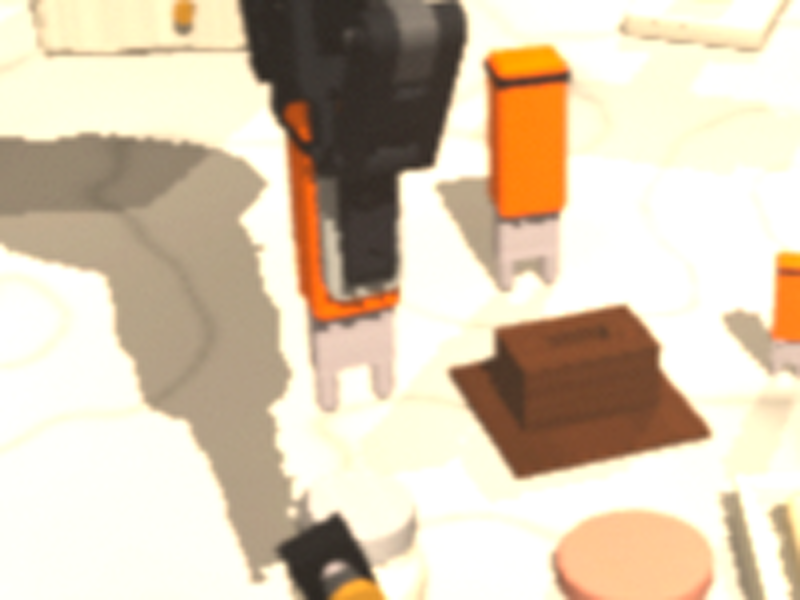

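Collar is back home (30.6 vs 30.8), and the fork is intact and vertical. Carrying it back to the holder.

send_rows --pt "10 -0.02 0 -0.027 0 0.01 0" --pt "10 -0.045 0 -0.06 0 0.02 0" --pt "10 -0.07 0 -0.095 0 0.03 0" --pt "10 -0.094 0 -0.127 0 0.05 0" --pt "10 -0.118 0 -0.16 0 0.06 0" --pt "10 -0.14 0 -0.19 0 0.06 0" --pt "10 -0.16 0 -0.217 0 0.06 0" --pt "10 -0.18 0 -0.244 0 0.06 0" --pt "10 -0.193 0 -0.262 0 0.06 0" --pt "10 -0.1997 0 -0.2709 -0.001 0.06 0"

```text
clock: 13.68
position: [0.5687, 0.1512, 0.2534]
ee_rot: [-0.099, 0.701, -0.699, 0.097]
ft_force: [-0.7, 0.0, -0.2]
grip_width: 0.22
```

send_rows --pt "10 0 0.02 0 0 0 0" --pt "10 0 0.05 0 0 0 0" --pt "10 0 0.08 0 0 0 0" --pt "10 0 0.105 0 0 0 0" --pt "10 0 0.115 0 0 0 0" --pt "10 0 0.115 0 0 0 0" --pt "10 0 0.115 0 0 0 0" --pt "10 0 0.115 0 0 0 0"

```text
clock: 14.35
position: [0.5702, 0.1477, 0.1413]
ee_rot: [-0.096, 0.701, -0.7, 0.097]
ft_force: [-0.5, -0.3, -0.2]
grip_width: 0.219
```

Run:
```python
from h import *
from workcell import *
o=get_obs();print(o["position"],o["ft_force"],go(o,[.5694,.1477,.0945],15.7,-1))
for n,r in(("top",(180,150,280,250)),("side",(200,130,340,260))):
    c=camera(n);crop(c,*r,5 if n=="top" else 4,f"pics/v_{n}.png");np.savez(f"{n}_v.npz",**c)
o=get_obs();print(o["position"],o["ft_force"],go(o,[.5694,.1477,.0945],15.7,-1))
```

```text
[0.57016769 0.14768847 0.14129353] [-0.49750556 -0.29147688 -0.1914506 ] (array([ 0.0008,  0.0468, -0.0002]), array([ 0.0009,  0.    , -0.0014]))
[0.57016401 0.1477814  0.14126171] [ 0.14751098  0.3407425  -0.2852561 ] (array([ 0.0008,  0.0468, -0.0001]), array([ 0.0007,  0.0002, -0.0017]))
```

View pics/v_side.png

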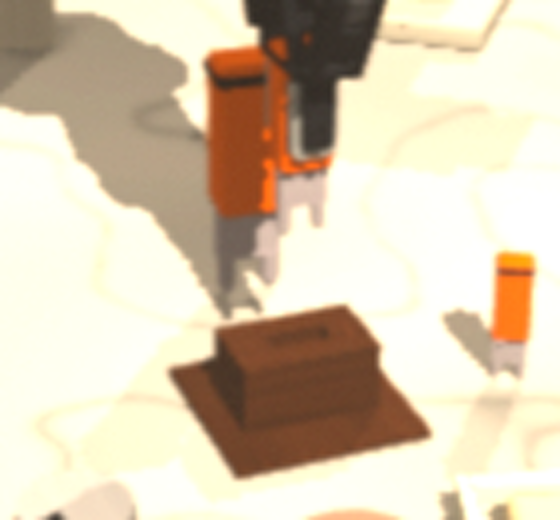

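send_rows --pt "10 0.0006 0.02 0 0.0007 0 -0.0015" --pt "10 0.0006 0.04 0 0.0007 0 -0.0015" --pt "10 0.0006 0.052 0 0.0007 0 -0.0015" --pt "10 0.0006 0.052 0 0.0007 0 -0.0015" --pt "10 0.0006 0.052 0 0.0007 0 -0.0015" --pt "10 0.0006 0.052 0 0.0007 0 -0.0015"

```text
clock: 14.95
position: [0.5693, 0.1478, 0.0889]
ee_rot: [-0.097, 0.701, -0.7, 0.096]
ft_force: [0.8, 0.5, -1.1]
grip_width: 0.22
```

Run:
```python
from h import *
from workcell import *
o=get_obs();print(o["position"],o["ft_force"],go(o,[.5694,.1477,.0505],15.7,-1))
for n,r in(("side",(235,170,315,240)),):
    c=camera(n);crop(c,*r,8,f"pics/w_{n}.png")
```

```text
[0.56933643 0.1478083  0.08887803] [ 0.84214795  0.50129144 -1.09527543] (array([-0.0001,  0.0384,  0.0001]), array([0.0003, 0.0005, 0.0007]))
```

View pics/w_side.png

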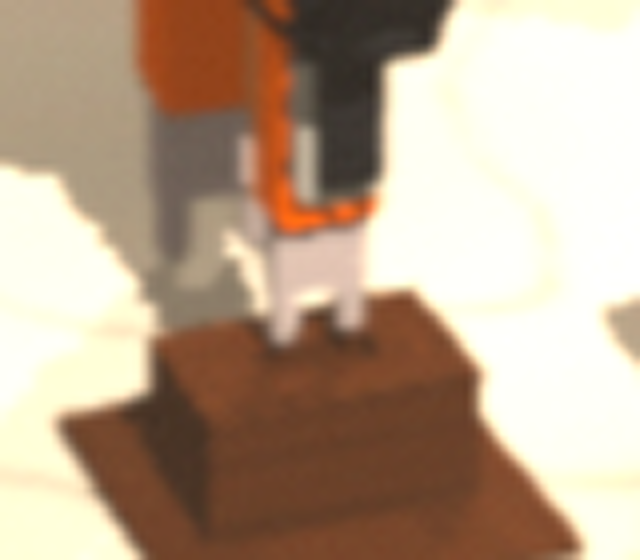

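The prongs are right over the well, at crop (280,340) and (350,330). Inserting.

send_rows --pt "10 0 0.006 0 0 0 0" --pt "10 0 0.012 0 0 0 0" --pt "10 0 0.018 0 0 0 0" --pt "10 0 0.018 0 0 0 0"

```text
clock: 15.33
position: [0.5678, 0.1471, 0.068]
ee_rot: [0.098, -0.7, 0.701, -0.095]
ft_force: [0.6, 0.4, -0.6]
grip_width: 0.221
```

send_rows --pt "10 0 0.006 0 0 0 0" --pt "10 0 0.012 0 0 0 0" --pt "10 0 0.018 0 0 0 0" --pt "10 0 0.018 0 0 0 0" --pt "10 0 0.018 0 0 0 0"

```text
clock: 15.75
position: [0.5684, 0.1474, 0.0511]
ee_rot: [0.098, -0.7, 0.7, -0.096]
ft_force: [-0.5, -0.4, -0.7]
grip_width: 0.217
```

Run:
```python
from h import *
from workcell import *
o=get_obs();print(o["position"],o["ft_force"],go(o,[.5694,.1477,.0505],15.7,-1))
```

```text
[0.56841142 0.1474213  0.05108889] [-0.48361908 -0.44158232 -0.66702241] (array([-0.001 ,  0.0006, -0.    ]), array([0.0004, 0.0005, 0.0028]))
```

send_rows --pt "10 -0.0008 0.0006 0 0 0 0.002" --pt "10 -0.0008 0.0006 0 0 0 0.002" --pt "10 -0.0008 0.0006 0 0 0 0.002"

```text
clock: 16.0
position: [0.5693, 0.1476, 0.0509]
ee_rot: [-0.097, 0.701, -0.7, 0.097]
ft_force: [-0.5, -0.4, -0.4]
grip_width: 0.219
```

send_rows --pt "24 0 0 0 0 0 0" --pt "28 0 0 0 0 0 0" --pt "40 0 0 0 0 0 0" --pt "60 0 0 0 0 0 0" --pt "60 0 0 0 0 0 0" --pt "60 0 0 0 0 0 0" --squeeze 20

```text
clock: 16.5
position: [0.5693, 0.1476, 0.051]
ee_rot: [-0.097, 0.701, -0.7, 0.097]
ft_force: [0.3, -0.3, -0.5]
grip_width: 0.599
```

Run:
```python
from h import *
from workcell import *
o=get_obs();print(o["position"],o["ft_force"],o["grip_width"])
for n,r in(("side",(220,150,320,250)),):
    c=camera(n);crop(c,*r,6,f"pics/x_{n}.png")
```

```text
[0.56934254 0.1476264  0.05097522] [ 0.3330112  -0.32854184 -0.47449212] 0.5994135209708021
```

View pics/x_side.png

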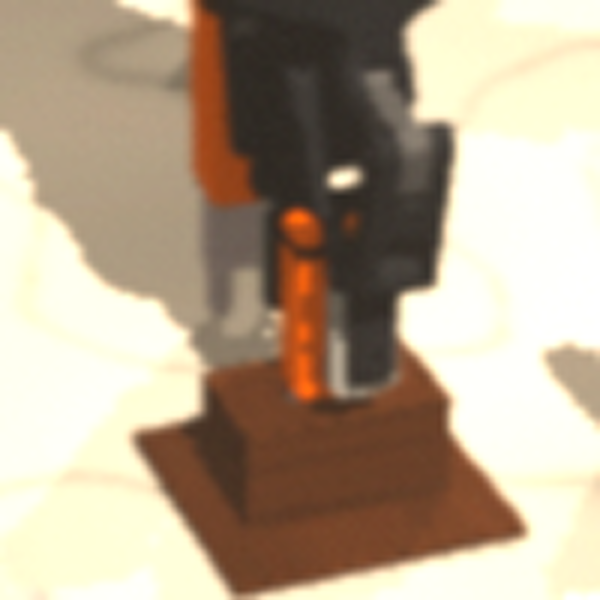

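Released, and the fork is standing in the holder. I'll retreat straight up and then check.

send_rows --pt "60 0 -0.015 0 0 0 0" --pt "60 0 -0.04 0 0 0 0" --pt "60 0 -0.07 0 0 0 0" --pt "60 0 -0.1 0 0 0 0" --pt "60 0 -0.14 0 0 0 0" --pt "60 0 -0.18 0 0 0 0" --pt "60 0 -0.2 0 0 0 0" --pt "60 0 -0.2 0 0 0 0" --pt "60 0 -0.2 0 0 0 0"

```text
clock: 17.3
position: [0.5699, 0.1478, 0.2521]
ee_rot: [-0.096, 0.701, -0.7, 0.097]
ft_force: [0.5, 1.0, -1.5]
grip_width: 0.6
```

send_rows --pt "60 0.15 0 0 0 0 0" --pt "60 0.15 0 0 0 0 0" --pt "60 0.15 0 0 0 0 0" --pt "60 0.15 0 0 0 0 0" --pt "60 0.15 0 0 0 0 0" --pt "60 0.15 0 0 0 0 0" --pt "60 0.15 0 0 0 0 0"

```text
clock: 17.88
position: [0.4252, 0.1067, 0.2505]
ee_rot: [-0.097, 0.701, -0.7, 0.096]
ft_force: [1.6, 0.6, 0.6]
grip_width: 0.6
```

Run:
```python
from h import *
from workcell import *
o=get_obs();print(o["position"],o["clock"])
for n,reg in(("top",(slice(180,245),slice(190,260))),("side",(slice(175,250),slice(235,310)))):
    c=camera(n);cv2.imwrite(f"pics/z_{n}.png",cv2.cvtColor(c["pixels"],cv2.COLOR_RGB2BGR));c0=np.load(f"{n}0.npz")
    for cc in(c0,c):
        X=cloud(cc);x=X[reg].reshape(-1,3)
        q=x[(x[:,2]>.085)&(x[:,2]<.11)&(x[:,1]<.2)]
        if len(q):print(n,len(q),q.mean(0),np.percentile(q[:,2],90))
        Y=st(X);h=cv2.cvtColor(cc["pixels"],cv2.COLOR_RGB2HSV)
        k=(h[...,0]>8)&(h[...,0]<25)&(h[...,1]>150)&(Y[...,2]>118)&(Y[...,2]<140)&(np.abs(Y[...,1]-32)<8);print("collar",np.median(Y[k],0))
    crop(c,*((330,205,430,295) if n=="top" else (160,250,300,420)),4,f"pics/zc_{n}.png")
```

```text
[0.42519187 0.10665965 0.25047414] 17.8833
top 124 [0.56861824 0.14752699 0.09826292] 0.10189355942903519
collar [ -0.91511485  32.93042347 134.78464242]
collar [-8.63993983e-02  3.34318215e+01  1.35616179e+02]
side 172 [0.56784233 0.14256209 0.09514035] 0.10069497179103779
collar [ -3.27800134  30.72778734 133.55366992]
side 170 [0.5681334  0.14092558 0.09533235] 0.10078957560040147
collar [ -3.50514826  30.83317454 133.74626994]
```

View pics/z_side.png

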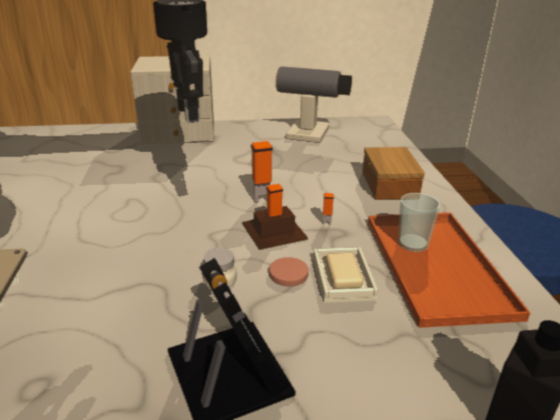

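View pics/zc_top.png

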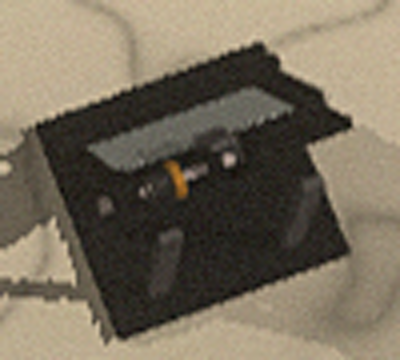

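View pics/zc_side.png

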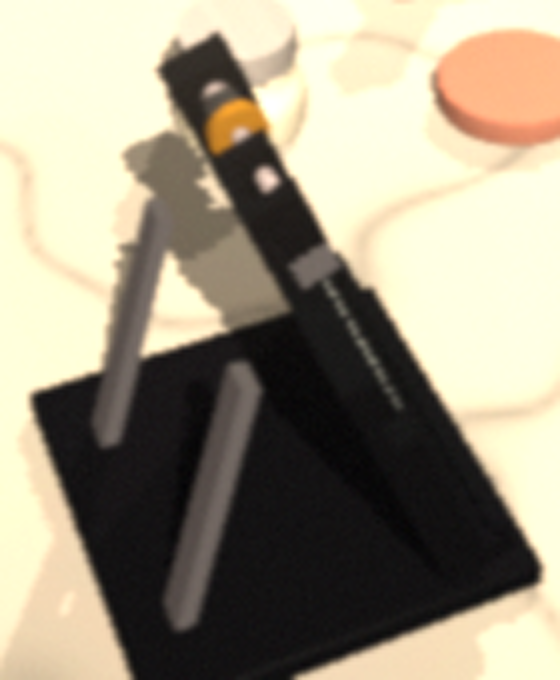

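Run:
```python
from h import *
from workcell import *
c=camera("side");s0=np.load("side0.npz")
for cc,(u,v) in((s0,(225,293)),(c,(238,316))):
    X=st(cloud(cc));r=cc["pixels"].astype(int)
    m=np.zeros(r.shape[:2],bool);m[v-8:v+9,u-10:u+11]=1
    m&=(r.max(-1)>55)&(np.abs(X[...,1])<20);q=X[m];print(len(q),np.median(q,0),np.percentile(q,[5,95],axis=0).round(1).tolist())
```

```text
121 [ -3.6963018    0.20065709 136.90386805] [[-14.9, -7.7, 134.1], [2.8, 8.9, 139.3]]
84 [  9.73498865  -7.02105964 101.61138088] [[2.9, -15.0, 95.3], [16.2, -5.5, 109.2]]
```

Run:
```python
from h import *
from workcell import *
c=camera("side");s0=np.load("side0.npz")
def w(p):
    p=np.array(p,float)/1000;return np.array([*(O+RS@p[:2]),p[2]])
for k in((-3.7,.2,136.9),(2.3,.2,119.9),(9.7,-7,101.6)):print(k,proj(c,w(k)))
X=st(cloud(c))
for v in range(308,326,2):print(v,[(int(u),X[v,u].round(0).astype(int).tolist(),int(c["pixels"][v,u].max())) for u in range(230,250,4)])
t=camera("top");X=st(cloud(t));X0=st(cloud(np.load("top0.npz")))
def kn(X,zlo,zhi,p):
    m=(X[...,2]>zlo)&(X[...,2]<zhi)&(np.abs(X[...,1])<25)&(np.abs(X[...,0]-5)<15);return m
crop(t,360,230,410,265,14,"pics/k2.png")
```

```text
(-3.7, 0.2, 136.9) [224.88995636 292.87490361]
(2.3, 0.2, 119.9) [230.09762603 302.43552591]
(9.7, -7, 101.6) [238.32624141 315.75758718]
308 [(230, [-4, -16, 126], 19), (234, [1, -17, 125], 19), (238, [6, -16, 123], 21), (242, [60, 112, 1], 172), (246, [66, 110, 0], 174)]
310 [(230, [-4, -16, 123], 19), (234, [1, -16, 121], 19), (238, [6, -16, 119], 21), (242, [58, 107, 2], 142), (246, [64, 105, 1], 171)]
312 [(230, [-4, -16, 120], 20), (234, [1, -17, 119], 18), (238, [10, -7, 107], 62), (242, [15, -7, 106], 98), (246, [63, 103, -1], 166)]
314 [(230, [-4, -15, 116], 20), (234, [1, -17, 116], 43), (238, [9, -7, 105], 73), (242, [15, -6, 102], 74), (246, [61, 98, 0], 134)]
316 [(230, [-4, -15, 113], 21), (234, [4, -7, 104], 70), (238, [10, -6, 100], 74), (242, [15, -7, 99], 73), (246, [45, 59, 34], 65)]
318 [(230, [-4, -16, 111], 17), (234, [4, -6, 100], 64), (238, [9, -7, 98], 73), (242, [41, 65, 26], 50), (246, [45, 57, 32], 26)]
320 [(230, [-5, -17, 109], 23), (234, [4, -7, 97], 44), (238, [9, -7, 95], 55), (242, [40, 61, 26], 48), (246, [43, 53, 32], 19)]
322 [(230, [-6, -21, 109], 42), (234, [-2, -24, 110], 22), (238, [8, -11, 95], 22), (242, [14, -8, 91], 62), (246, [44, 55, 26], 17)]
324 [(230, [29, 84, 3], 66), (234, [-3, -27, 110], 16), (238, [7, -12, 93], 17), (242, [11, -16, 95], 37), (246, [-9223372036854775808, -9223372036854775808, -9223372036854775808], 21)]<stdin>:8: RuntimeWarning: invalid value encountered in cast
```

View pics/k2.png

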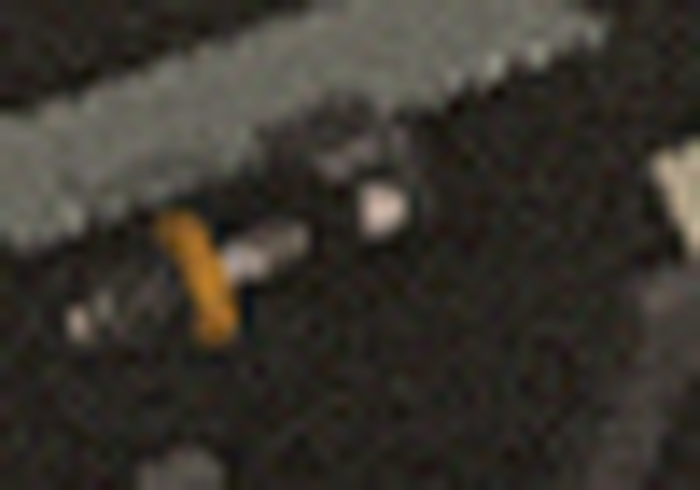

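Run:
```python
from workcell import *
print(get_obs()["clock"],hand_in())
```

```text
the job is handed in; nothing more can be done
18.1333 None
```

I took the middle-sized fork from its holder and lowered it astride the bar. I found the collar by touch and pushed it in small steps until the mirror panel dropped. Then I let the bar spring back and stood the fork in its holder again. The job was handed in at 18.1 s of the 61 s allowed, and no verdict was reported.

**Forces:** the push read about 8.4 N sideways at most, and all axes together stayed under 10 N. Nothing was felt as the fork went down over the bar.

**Last checks, from the camera images:**
- **Fork:** its top is at the same height as at the start (100.8 mm against 100.7 mm), and it looks upright in the holder. The top camera's view of it was blocked by the arm, so this comes from the side camera only.
- **Bar:** the side camera puts the collar within about 0.1 mm of where it began. The top camera showed about 0.5 mm of difference, which is within its noise.
- **Panel:** it has dropped, with its top edge at about 95 mm where about 93 mm was expected, and it is centred to about 1 mm. Part of it was hidden, so I judged its resting on the ledge from that one height.
- **Soap dish, jar and compact:** they look unmoved in the side picture; I did not measure them.

No check failed.

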